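# Repack the meeting-room kit

### The arm

A 7-joint arm with a two-finger parallel gripper is mounted at the origin on the work surface. World frame = base frame: x ahead of the robot, y to its left, z up, the work surface at z = 0. Lengths are in m, angles in rad, forces in N, time in s.
With the tool pointing down it reaches from about 0.4 to 0.85 m from the base axis. Payload 4.5 kg.
Tool frame: the origin (TCP) lies midway between the tips of the shut fingers; the grasp point (between the pads) lies 19 mm behind it; z points along the fingers, y is the line along which they close (so a half turn about z gives the same grasp; the last joint's range is limited). The gripper opens to 88 mm and grips with 3 to 60 N. Pads are 18 mm wide; open, the fingers measure 123 mm over their backs; the gripper's body (75 mm by 187 mm) begins 45 mm behind the grasp point.
Start: joints at [-1.311, 0.689, -0.195, 1.565, 0.157, 0.902, -0.215], TCP at [0.14, 0.609, 0.239] pointing down, gripper open.
Joint ranges: [-3.01, 3.01], [-0.46, 2.08], [-1.47, 1.51], [0.13, 2.56], [-1, 4.14], [0.04, 2.09], [-2.66, 2.66]. Speed limits (rad/s): [2.57, 2.57, 3.14, 3.14, 3.14, 3.14, 3.14].

### API

Orientations are given as a unit quaternion [x, y, z, w].
In Python, from plant import * gives the robot as it stands.
- The arm moves only by the tool send_rows, never from a script. Its argument "targets" is a list of rows, each a list of 2 entries, a list of its own where there are three numbers: the shift along the tool's x, y, z in units of 0.3 m (1.0 is 0.3 m), then the turn, a rotation vector about the tool's x, y, z in units of pi rad (1.0 is pi rad). A call has 1 to 12 rows; each row is the pose to reach, as a shift and turn from the pose commanded when the call began, along the tool's axes at that moment, turning the shorter way round; what a row does not reach only later rows make up. A row lasts 1/8 s, in which the tool goes at most 62.5 mm and 10.7 degrees, less where a joint would pass 70% of its speed; a pose out of reach is approached as far as the arm can. A call with a number of a shift or a turn outside -1 to 1 is refused whole. A call with a gripper value outside its range is refused whole. "fingers" is the opening, from 0 (shut) to 1 (fully open), set as the call begins (left out, the last holds). The fingers move at their own pace and stop on an object; "newtons" is the grip in N (left out, the last holds). Time passes only in rows, so rows that repeat a pose let the fingers close. It gives the time, the measured TCP pose, the force, the opening and the grip force at its end, in the units of the state.
- get_state(): the state, without advancing time (a new reading comes with each control period).
- snapshot(name): name is "scene" or "top"; returns a dict with "img" (400x640x3 uint8, blue, green, red), "fx", "fy", "cx", "cy" (pixels), "k1" (the pictures are not rectified: a ray, as slopes to the right and down, at radius r is drawn at 1 + k1 r^2 times it, then the intrinsics apply), "cam_to_world" (4x4, takes a point from camera to world coordinates). Camera axes: x right, y down, z forward; pixel columns grow to the right and rows downward; lengths in m; the calibration is good to about 2 mm. A picture is of the moment at which its call begins. There is no depth.
- finish_job(): hands the job in; it is judged then, once.
The state is a dict: "clock": time; "q": joint angles; "qd": joint speeds; "joint_torque": joint torques, N m; "tool_pos": TCP position; "eef_rot": TCP orientation; "contact_force": force on the tool from outside, world axes, zero at the start; "moment": the same for the moment, N m; "opening": opening from 0.0 (shut) to 1.0 (fully open); "finger_force": force on a finger pad.
Only numpy, scipy, OpenCV 4.12 (cv2) and the standard library are available. Lean on these libraries where they do the work, as an engineer would, in place of code of your own. Each camera call takes 0.05 s, during which the arm holds its last target. There are 200 camera calls.

### The job

The meeting-room kit is back from loan: put the mouse, the power injector, the table microphone and the webcam each into the open carton whose moulded tray has the recess of its shape, right way up and lying flat on the floor of the recess. Either way round will do; set each one down rather than dropping it, and leave the roll of tape and the small blue box where they are.

Things in the scene. Friction and masses are not known exactly. Their poses are not given: they have to be found in the camera images.
- mouse: Cordless computer mouse, charcoal with a red scroll wheel: oval in plan with straight parallel sides, 100 mm long, 56 mm wide, sides upright to 29 mm, domed top at 39 mm. Origin: centre of its underside; z up; x along its length (wheel end +x), y across. Starts upright on the bench, any way round. Weighs about 100 g. Its lowest 11 mm go into the tray, so hold it above that.
- injector: Network power injector: black rectangular block with a white label on top, sockets in its ends, 110 mm long, 46 mm wide, 34 mm high. Origin: centre of its underside; z up; x along its length, y across. Starts upright on the bench, any way round. Weighs about 180 g. Its lowest 11 mm go into the tray, so hold it above that.
- mic: Table microphone: white round puck with grey grille on top, 62 mm in diameter, 38 mm high, upright side to 33 mm. Origin: centre of its underside; z up; x and y level (round: its turn does not matter). Starts upright on the bench. Weighs about 150 g. Its lowest 11 mm go into the tray, so hold it above that.
- webcam: Webcam lying on its back, lens up: silver bar with black face and rounded ends, 96 mm long, 32 mm wide, 36 mm high. Origin: centre of its underside; z up; x along its length, y across. Starts upright on the bench, any way round. Weighs about 120 g. Its lowest 11 mm go into the tray, so hold it above that.
- box_mouse: Open red carton base, 140 mm (its x) by 100 mm (its y), rim 29 mm high, fixed. A light-grey pulp tray fills it to 27 mm, with a central recess for the mouse: a broad oval, sides straight, for 100 x 56 mm. Its dark floor is 16 mm above the bench; sides slope: 7 mm clear all round at the top, 3.5 at the floor. Origin: on the bench, below the recess centre. Recess long along x.
- box_injector: Open brown cardboard carton base, 150 mm (its x) by 90 mm (its y), rim 29 mm high, fixed. A light-grey pulp tray fills it to 27 mm, with a central recess for the power injector: a rectangle, for 110 x 46 mm. Its dark floor is 16 mm above the bench; sides slope: 7 mm clear all round at the top, 3.5 at the floor. Origin: on the bench, below the recess centre. Recess long along x.
- box_mic: Open teal carton base, 108 mm (its x) by 108 mm (its y), rim 29 mm high, fixed. A light-grey pulp tray fills it to 27 mm, with a central recess for the microphone: a circle, for 62 mm diameter. Its dark floor is 16 mm above the bench; sides slope: 7 mm clear all round at the top, 3.5 at the floor. Origin: on the bench, below the recess centre.
- box_webcam: Open black carton base, 140 mm (its x) by 80 mm (its y), rim 29 mm high, fixed. A light-grey pulp tray fills it to 27 mm, with a central recess for the webcam: a narrow slot with round ends, for 96 x 32 mm. Its dark floor is 16 mm above the bench; sides slope: 7 mm clear all round at the top, 3.5 at the floor. Origin: on the bench, below the recess centre. Recess long along x.
- tape_roll: Bystander: roll of brown packing tape lying flat, 84 mm in diameter, 48 mm high, loose. Origin: centre of its underside.
- spare_box: Bystander: small closed blue box with a white band, 62 x 44 mm (x, y), 30 mm high, loose. Origin: centre of its underside.
Things that resemble listed ones, but are neither listed nor needed, are in the scene too. Leave any pink look-alike of the box_mouse alone.

How it is judged:
At the end, for the whole second after the job is handed in: Each of the four devices lies at rest in its own carton's recess: within 10 mm of the recess centre, its underside within 3.5 mm of the recess floor, upright within 0.08 rad, and (all but the round microphone) its length along the recess within 0.25 rad, either way round (horizontal distance between mouse and box_mouse below 0.01 m and z of mouse in the frame of box_mouse between 0.012 and 0.0195 m and angle between each of mouse, injector, mic, webcam's own z axis and vertical below 0.08 rad and linear speed of each of mouse, injector, mic, webcam below 0.02 m/s and angle between the x axis of mouse and the x axis of box_mouse, either way round below 0.25 rad and horizontal distance between injector and box_injector below 0.01 m and z of injector in the frame of box_injector between 0.012 and 0.0195 m and angle between the x axis of injector and the x axis of box_injector, either way round below 0.25 rad and horizontal distance between mic and box_mic below 0.01 m and z of mic in the frame of box_mic between 0.012 and 0.0195 m and horizontal distance between webcam and box_webcam below 0.01 m and z of webcam in the frame of box_webcam between 0.012 and 0.0195 m and angle between the x axis of webcam and the x axis of box_webcam, either way round below 0.25 rad); the robot touches nothing.
It fails at once if a device is dropped: let go, it falls while its underside is still more than 46 mm above the bench (3 cm above the recess floor) ((height (world z) of mouse above 0.046 m and contact force between the fingers and mouse below 0.1 N and linear speed of mouse above 0.3 m/s) or (height (world z) of injector above 0.046 m and contact force between the fingers and injector below 0.1 N and linear speed of injector above 0.3 m/s) or (height (world z) of mic above 0.046 m and contact force between the fingers and mic below 0.1 N and linear speed of mic above 0.3 m/s) or (height (world z) of webcam above 0.046 m and contact force between the fingers and webcam below 0.1 N and linear speed of webcam above 0.3 m/s)).
It fails at once if the tape roll is moved more than 25 mm (distance of tape_roll from where it was at the start of the episode above 0.025 m).
It fails at once if the small blue box is moved more than 25 mm (distance of spare_box from where it was at the start of the episode above 0.025 m).
It also fails if it takes over 88 s, if anything falls off the work surface, if the arm or the gripper's body presses on something with over 40 N, if the wrist force passes 120 N, or if a joint passes its speed limit or range.

## Working session

There is one attempt and no reset: what is moved stays moved. The work goes in short steps, Python scripts to look and compute and a tool call to move; the robot and the scene stay as the last step left them, time stands still between calls to the robot, and variables do not carry over. Pictures are saved under pics/ and viewed, at most 14 in all, crops included, and the job is handed in when it is done.

Besides the shell and the picture viewer there is one more tool, called after "Emit:" by a JSON object that holds its "name" and its "arguments", one argument or row to a line. send_rows: Moves the arm, as the interface text tells. Its arguments: {"type":"object","properties":{"targets":{"type":"array"},"fingers":{"type":"number"},"newtons":{"type":"number"}},"required":["targets"]}

```bash
mkdir -p pics; ls; python3 - <<'E'
from plant import *
import cv2
s=get_state(); print(s['tool_pos'],s['eef_rot'],s['clock'],s['opening'])
for n in('scene','top'):
    d=snapshot(n); cv2.imwrite(f'pics/{n}0.png',d['img']); print(n,d['fx'],d['fy'],d['cx'],d['cy'],d['k1'],d['cam_to_world'])
E
```

```text
pics
[0.13983935 0.60851249 0.23793642] [ 1.12596580e-01  9.93640384e-01 -8.92203157e-04 -2.69650361e-05] 0.0 1.0038635912468918
scene 472.2160232877929 472.2160232877929 321.7009627724958 202.85911124030554 -0.11925164452620286 [[ 0.08322593  0.78076103 -0.61926219  1.39301704]
 [ 0.99634106 -0.05307048  0.0669927  -0.08513297]
 [ 0.01944075 -0.62257187 -0.78232111  1.19987103]
 [ 0.          0.          0.          1.        ]]
top 408.5277915313894 408.5277915313894 312.13093894788284 200.42970215137865 0.03139218093935815 [[ 0.01444884 -0.99086505  0.13408086  0.32437899]
 [-0.99932717 -0.01883115 -0.03147365  0.01863431]
 [ 0.03371104 -0.13353589 -0.99047046  1.05729761]
 [ 0.          0.          0.          1.        ]]
```

View pics/scene0.png

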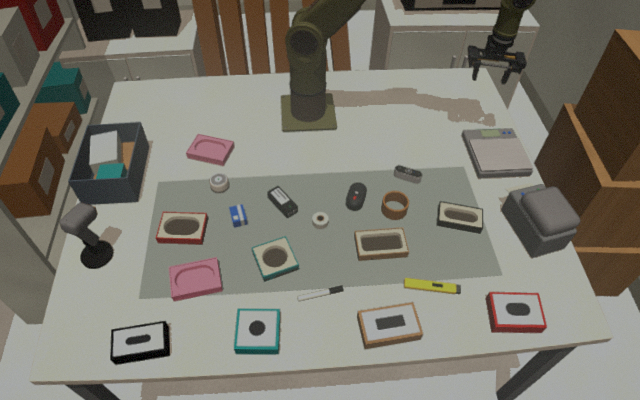

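View pics/top0.png

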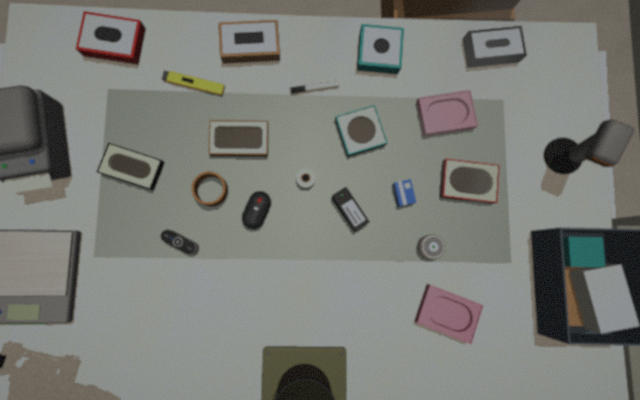

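Top view: the mouse is at (257,210), injector (350,209), mic (432,247) and webcam (180,242). The cartons are at red (470,181), brown (239,138), teal (361,131) and black (130,166). Bystanders are the tape (210,189) and blue box (404,193). The white disc at (306,178) is a decoy. I'll zoom in next.

```bash
python3 - <<'E'
import cv2
a=cv2.imread('pics/top0.png')[80:280,90:510]; cv2.imwrite('pics/topc.png',cv2.resize(a,None,fx=1.9,fy=1.9,interpolation=cv2.INTER_CUBIC))
a=cv2.imread('pics/scene0.png')[155:305,150:490]; cv2.imwrite('pics/scenec.png',cv2.resize(a,None,fx=2.35,fy=2.35,interpolation=cv2.INTER_CUBIC))
E
```

```text
(no output)
```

View pics/topc.png

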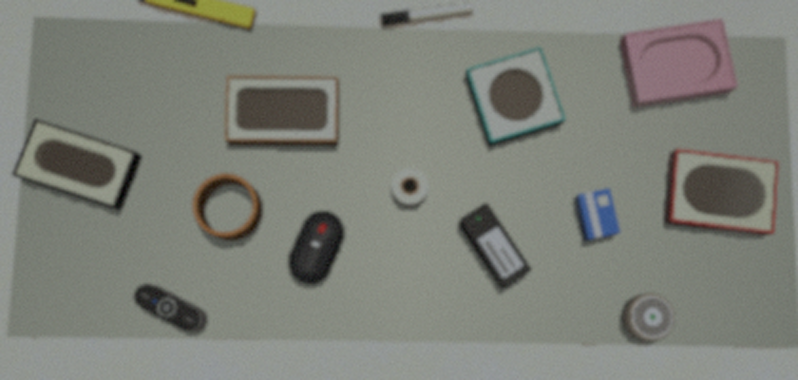

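View pics/scenec.png

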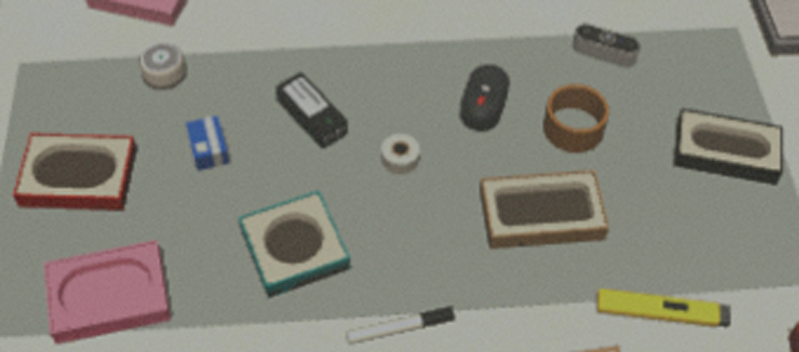

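```bash
cat > h.py <<'E'
import numpy as np, cv2, json
from scipy.optimize import minimize
def proj(d,P):
    T=np.linalg.inv(d['cam_to_world']); p=P@T[:3,:3].T+T[:3,3]; s=p[:,:2]/p[:,2:]
    s=s*(1+d['k1']*(s**2).sum(1,keepdims=True)); return s*d['fx']+[d['cx'],d['cy']]
def back(d,uv,z):
    s0=(np.array(uv,float)-[d['cx'],d['cy']])/d['fx']; s=s0.copy()
    for _ in range(20): s=s0/(1+d['k1']*(s**2).sum())
    T=d['cam_to_world']; r=T[:3,:3]@np.r_[s,1]; return T[:3,3]+r*(z-T[2,3])/r[2]
def outline(L,W,r):  # rounded rectangle
    t=np.linspace(0,np.pi/2,10); pts=[]
    for k,(sx,sy) in enumerate([(1,1),(-1,1),(-1,-1),(1,-1)]):
        a=t+k*np.pi/2; pts.append(np.c_[sx*(L/2-r)+r*np.cos(a),sy*(W/2-r)+r*np.sin(a)])
    return np.vstack(pts)
def silh(d,o,x,zs,S=4):
    c,s=np.cos(x[2]),np.sin(x[2]); xy=o@np.array([[c,s],[-s,c]])+x[:2]
    P=np.vstack([np.c_[xy,np.full(len(xy),z+x[3])] for z in zs])
    return cv2.convexHull(proj(d,P).astype(np.float32))
def render(h,shape):
    m=np.zeros(shape,np.uint8); cv2.fillPoly(m,[np.round(h*16).astype(np.int32)],255,cv2.LINE_AA,4); return m/255.
E
cat > m.py <<'E'
from h import *; from plant import *
D={n:snapshot(n) for n in('top','scene')}
top=lambda u,v:(90+u/1.9,80+v/1.9)
# name: dims L,W,r, heights, seed(top crop px), yaw seed by axis px, kind
O=dict(mouse=(.1,.056,.028,(0,.029),(317,248),(322,229),'obj'),injector=(.11,.046,.002,(0,.034),(495,247),(525,275),'obj'),
 mic=(.062,.062,.031,(0,.033),(649,317),(660,317),'obj'),webcam=(.096,.032,.016,(0,.036),(170,308),(190,320),'obj'),
 box_mouse=(.107,.063,.0315,(.016,),(723,191),(760,196),'box'),box_injector=(.117,.053,.003,(.016,),(282,109),(320,110),'box'),
 box_mic=(.069,.069,.0345,(.016,),(516,95),(530,92),'box'),box_webcam=(.103,.039,.0195,(.016,),(75,163),(100,172),'box'))
for n,(L,W,r,zs,a,b,k) in O.items():
    p=back(D['top'],top(*a),zs[-1]);q=back(D['top'],top(*b),zs[-1]); x0=np.r_[p[:2],np.arctan2(*(q-p)[1::-1]),0]
    o=outline(L,W,r); M={}
    for c,d in D.items():
        img=cv2.GaussianBlur(d['img'],(3,3),0).astype(float)
        roi=render(silh(d,outline(L+.03,W+.03,r+.015),x0,zs),img.shape[:2])>.5
        ring=(render(silh(d,outline(L+.03,W+.03,r+.015),x0,zs),img.shape[:2])>.5)&(render(silh(d,outline(L+.02,W+.02,r+.01),x0,zs),img.shape[:2])<.5)
        bg=np.median(img[ring],0); e=np.linalg.norm(img-bg,axis=2) if k=='obj' else bg.mean()-img.mean(2)
        core=np.median(e[render(silh(d,outline(L*.6,W*.6,.3*W),x0,zs),img.shape[:2])>.5])
        M[c]=(roi,np.clip(e/core,0,1.) if k=='box' else (e>30).astype(float))
    def cost(x,cs=('top','scene')):
        return sum(np.abs(render(silh(D[c],o,x,zs),M[c][0].shape)-M[c][1])[M[c][0]].sum()/M[c][0].sum() for c in cs)+(1e-0*abs(x[3]) if k=='obj' else 0)
    res=[]
    for cs in (('top','scene'),('top',),('scene',)):
        f=(lambda x:cost(x,cs)) if len(cs)==2 else (lambda x:cost(np.r_[x[:3],0],cs))
        sx=np.vstack([x0]+[x0+np.eye(4)[i]*[.008,.008,.15,.008][i] for i in range(4)])
        R=minimize(f,x0,method='Nelder-Mead',options=dict(initial_simplex=sx,xatol=1e-5,fatol=1e-6,maxiter=500)); res.append(R)
        if len(cs)==2:
            for c in D: cv2.polylines(D[c].setdefault('ov',cv2.resize(D[c]['img'],None,fx=4,fy=4,interpolation=cv2.INTER_CUBIC)),[np.round(silh(D[c],o,R.x,zs)*4+1.5).astype(np.int32)],True,(0,255,0),1)
    print(n,*[(np.round(R.x[:4],4).tolist(),round(R.fun,3)) for R in res])
a=D['top']['ov'][320:1120,360:2040]; b=D['scene']['ov'][620:1220,600:1960]
cv2.imwrite('pics/ov.png',np.vstack([cv2.resize(a,(800,300),interpolation=cv2.INTER_AREA)[:300],cv2.resize(b,(800,300),interpolation=cv2.INTER_AREA)]))
E
python3 m.py
```

```text
mouse ([0.4371, 0.128, -0.3737, 0.0044], np.float64(0.076)) ([0.4361, 0.1288, -0.3622, 0.0084], np.float64(0.04)) ([0.4339, 0.1295, -0.3984, 0.0081], np.float64(0.028))
injector ([0.4417, -0.1095, -2.5641, -0.0006], np.float64(0.312)) ([0.4412, -0.1093, -2.558, 0.0067], np.float64(0.192)) ([0.4418, -0.11, -2.5383, 0.0093], np.float64(0.113))
mic ([0.3473, -0.3117, -1.5902, 0.0048], np.float64(0.709)) ([0.3482, -0.3107, -1.5986, 0.0045], np.float64(0.248)) ([0.2722, -0.2928, -1.1108, 0.0208], np.float64(0.292))
webcam ([0.3525, 0.3128, -2.1354, 0.0084], np.float64(0.221)) ([0.3538, 0.3148, -2.0802, 0.0014], np.float64(0.06)) ([0.3444, 0.3163, -2.1262, 0.008], np.float64(0.146))
box_mouse ([0.525, -0.4231, -1.64, 0.0107], np.float64(0.245)) ([0.5273, -0.4277, -1.6686, 0.0071], np.float64(0.075)) ([0.5174, -0.4263, -1.6369, 0.0083], np.float64(0.166))
box_injector ([0.6263, 0.1807, -1.555, 0.0093], np.float64(0.26)) ([0.628, 0.1817, -1.5484, 0.0069], np.float64(0.049)) ([0.6169, 0.1831, -1.5564, 0.0071], np.float64(0.203))
box_mic ([0.6541, -0.1388, -1.3274, 0.0125], np.float64(0.185)) ([0.6584, -0.1411, -1.2559, 0.0042], np.float64(0.065)) ([0.6461, -0.1391, -1.2017, 0.0026], np.float64(0.117))
box_webcam ([0.5441, 0.4491, -1.8684, 0.0097], np.float64(0.327)) ([0.5464, 0.4531, -1.8696, 0.0024], np.float64(0.07)) ([0.5352, 0.4556, -1.8181, 0.0118], np.float64(0.245))
```

View pics/ov.png

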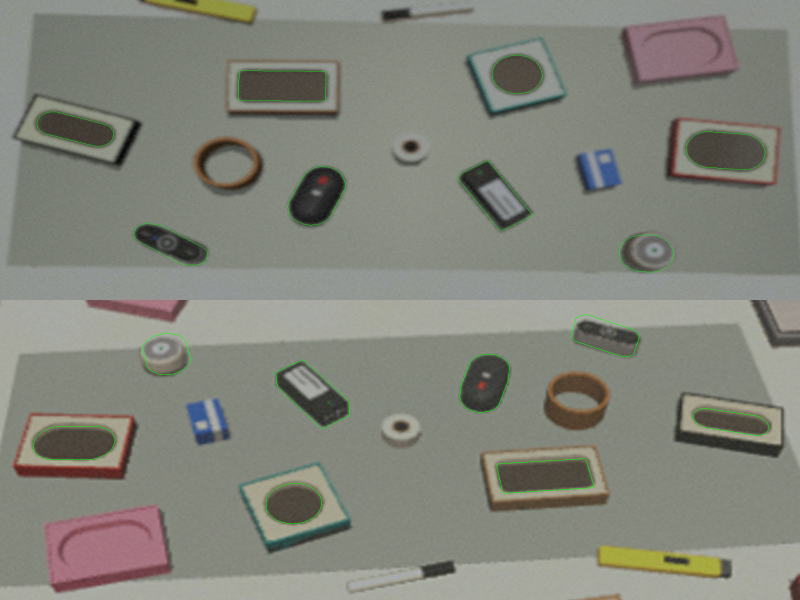

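The overlays match well except the mic and webcam, which sit near the mat edge. I'll refine the cartons by their tray-top outlines, and the mic and webcam by triangulating marked features.

```bash
cat > m2.py <<'E'
from h import *; from plant import *
from scipy.ndimage import binary_fill_holes
D={n:snapshot(n) for n in('top','scene')}
top=lambda u,v:np.array((90+u/1.9,80+v/1.9)); sc=lambda u,v:np.array((150+u/2.35,155+v/2.35))
def ray(d,uv): a=back(d,uv,0);c=d['cam_to_world'][:3,3];return c,(a-c)/np.linalg.norm(a-c)
def tri(t,s):
    A=0;b=0;R=[ray(D['top'],t),ray(D['scene'],s)]
    for c,r in R: P=np.eye(3)-np.outer(r,r);A=A+P;b=b+P@c
    X=np.linalg.solve(A,b); return np.round(np.r_[X,1e3*np.linalg.norm(X-R[0][0]-R[0][1]*(R[0][1]@(X-R[0][0])))],4)
for n,t,s in (('mic led',(653,317),(162,57)),('cam lens',(166,307),(607,37)),('mouse dot',(316,244),(486,88)),('mouse wheel',(322,229),(482,100)),('inj label',(500,252),(307,95))):print(n,tri(top(*t),sc(*s)))
B=dict(box_mouse=(.14,.1,.5273,-.4277,-1.6686),box_injector=(.15,.09,.628,.1817,-1.548),box_mic=(.108,.108,.6584,-.1411,-1.33),box_webcam=(.14,.08,.5464,.4531,-1.8696))
for n,(L,W,x,y,a) in B.items():
    x0=np.r_[x,y,a,0,.004]; M={}
    for c,d in D.items():
        g=cv2.GaussianBlur(d['img'],(3,3),0).astype(float); g=g[:,:,2]; sh=g.shape
        R=lambda k:render(silh(d,outline(L+k,W+k,.001),x0,(.027,)),sh)>.5
        tray=R(-.016)&~R(-.03); ring=R(.05)&~R(.03)
        lo,hi=np.median(g[ring]),np.percentile(g[tray],60)
        M[c]=(R(.02),np.where(binary_fill_holes((g>(lo+hi)/2)&R(.03)),1.,0))
    def cost(x,cs): return sum(np.abs(render(silh(D[c],outline(L-2*x[4],W-2*x[4],.001),x,(.027,)),sh)-M[c][1])[M[c][0]].sum()/M[c][0].sum() for c in cs)
    for cs in (('top','scene'),('top',),('scene',)):
        f=(lambda x:cost(x,cs)) if len(cs)==2 else (lambda x:cost(np.r_[x[:3],0,x[4]],cs))
        st=np.array([.008,.008,.1,.008,.002]); sx=np.vstack([x0,x0+np.diag(st)])
        r=minimize(f,x0,method='Nelder-Mead',options=dict(initial_simplex=sx,xatol=1e-5,fatol=1e-6,maxiter=800)); print(n,cs,np.round(r.x,4),round(r.fun,3))
E
python3 m2.py
```

```text
mic led [ 0.3515 -0.3161  0.0388  2.7308]
cam lens [0.3545 0.316  0.0365 0.5346]
mouse dot [0.4396 0.1277 0.0395 2.358 ]
mouse wheel [0.4597 0.1201 0.0388 1.9176]
inj label [ 0.4336 -0.1155  0.0376  2.0355]
box_mouse ('top', 'scene') [ 5.2390e-01 -4.2270e-01 -1.6825e+00  1.5000e-03  5.6000e-03] 0.052
box_mouse ('top',) [ 0.5243 -0.4229 -1.6865  0.0021  0.0064] 0.025
box_mouse ('scene',) [ 0.5216 -0.4231 -1.669   0.0039  0.0052] 0.026
box_injector ('top', 'scene') [ 0.6248  0.1796 -1.5569  0.0036  0.0059] 0.045
box_injector ('top',) [ 0.6259  0.1793 -1.5514  0.0045  0.0065] 0.019
box_injector ('scene',) [ 0.6232  0.1811 -1.5483  0.0033  0.0054] 0.024
box_mic ('top', 'scene') [ 0.6532 -0.1386 -1.2449  0.0041  0.0085] 0.049
box_mic ('top',) [ 0.6535 -0.1394 -1.2581  0.0179  0.0093] 0.019
box_mic ('scene',) [ 0.6514 -0.1385 -1.2607 -0.0046  0.0079] 0.023
box_webcam ('top', 'scene') [ 5.431e-01  4.490e-01 -1.866e+00  1.600e-03  8.100e-03] 0.175
box_webcam ('top',) [ 5.4420e-01  4.4910e-01 -1.8634e+00 -1.1000e-03  8.2000e-03] 0.078
box_webcam ('scene',) [ 0.5409  0.4502 -1.8966  0.0034  0.0079] 0.094
```

```bash
cat > w.py <<'E'
import sys, numpy as np
from scipy.spatial.transform import Rotation as R
from plant import *
s=get_state(); p=s['tool_pos']; A=R.from_quat(s['eef_rot'])
y=A.as_matrix()[:,1]; print('t',s['clock'],'p',np.round(p,4),'th',round(np.degrees(np.arctan2(y[1],y[0])),1),'op',round(s['opening'],3),'F',np.round(s['contact_force'],1),s['finger_force'],'q',np.round(s['q'],2))
for a in sys.argv[1:]:
    v=list(map(float,a.split(','))); t=np.radians(v[3])
    Y=np.array([np.cos(t),np.sin(t),0]);Z=np.array([0,0,-1.]);B=R.from_matrix(np.c_[np.cross(Y,Z),Y,Z])
    print(a,np.round(A.inv().apply(np.array(v[:3])-p)/.3,3).tolist(),np.round((A.inv()*B).as_rotvec()/np.pi,3).tolist())
E
python3 w.py .354,.3155,.13,-29.7 .354,.3155,.07,-29.7 .354,.3155,.016,-29.7
```

```text
t 0.3 p [0.1399 0.609  0.2385] th 77.1 op 1.0 F [-0.3 -0.  -0.7] 0.0 q [-1.31  0.69 -0.19  1.57  0.16  0.9  -0.22]
.354,.3155,.13,-29.7 [-0.915, -0.793, 0.362] [-0.0, 0.0, 0.593]
.354,.3155,.07,-29.7 [-0.915, -0.793, 0.562] [-0.0, 0.0, 0.593]
.354,.3155,.016,-29.7 [-0.915, -0.793, 0.742] [-0.0, 0.0, 0.593]
```

Emit:
{"name": "send_rows", "arguments": {
  "targets": [
    [[-0.915,-0.793,0.362],[0,0,0.593]],
    [[-0.915,-0.793,0.362],[0,0,0.593]],
    [[-0.915,-0.793,0.362],[0,0,0.593]],
    [[-0.915,-0.793,0.362],[0,0,0.593]],
    [[-0.915,-0.793,0.362],[0,0,0.593]],
    [[-0.915,-0.793,0.362],[0,0,0.593]],
    [[-0.915,-0.793,0.362],[0,0,0.593]],
    [[-0.915,-0.793,0.362],[0,0,0.593]],
    [[-0.915,-0.793,0.362],[0,0,0.593]],
    [[-0.915,-0.793,0.362],[0,0,0.593]],
    [[-0.915,-0.793,0.362],[0,0,0.593]],
    [[-0.915,-0.793,0.362],[0,0,0.593]]
  ],
  "fingers": 0.7,
  "newtons": 20
}}

```text
clock: 1.8
tool_pos: [0.3542, 0.316, 0.1302]
eef_rot: [0.864, 0.504, 0.0, -0.0]
contact_force: [0.0, -0.4, -0.6]
opening: 0.701
finger_force: 0.0
```

```bash
python3 w.py .354,.3155,.07,-29.7 .354,.3155,.016,-29.7; python3 -c "
from plant import *;import cv2
a=snapshot('scene')['img'][130:280,290:490];b=snapshot('top')['img'][150:300,80:280]
import numpy as np;cv2.imwrite('pics/w1.png',cv2.resize(np.hstack([a,b]),(800,300),interpolation=cv2.INTER_CUBIC))"
```

```text
t 1.8 p [0.3542 0.316  0.1302] th -29.5 op 0.701 F [ 0.  -0.4 -0.6] 0.0 q [-0.95  0.7   0.2   2.12 -0.38  0.35 -0.95]
.354,.3155,.07,-29.7 [-0.002, 0.0, 0.201] [-0.0, -0.0, 0.001]
.354,.3155,.016,-29.7 [-0.002, 0.0, 0.381] [-0.0, -0.0, 0.001]
```

View pics/w1.png

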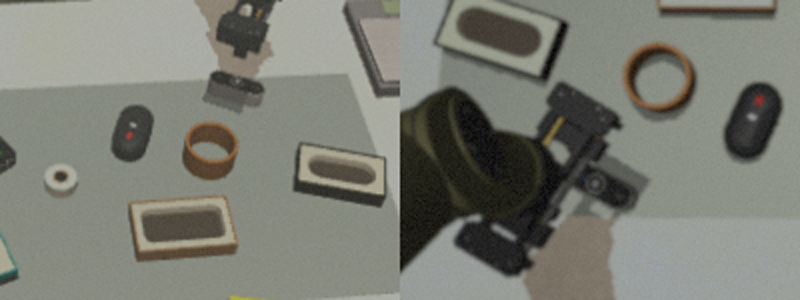

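The gripper is above the webcam with its jaws across it (top crop, about (590,185)). Next I descend and close.

Emit:
{"name": "send_rows", "arguments": {
  "targets": [
    [[-0.002,0,0.15],[0,0,0]],
    [[-0.002,0,0.26],[0,0,0]],
    [[-0.002,0,0.34],[0,0,0]],
    [[-0.002,0,0.381],[0,0,0]],
    [[-0.002,0,0.381],[0,0,0]],
    [[-0.002,0,0.381],[0,0,0]]
  ]
}}

```text
clock: 2.65
tool_pos: [0.3543, 0.3156, 0.0165]
eef_rot: [0.865, 0.503, 0.001, -0.0]
contact_force: [-0.1, -0.2, 1.0]
opening: 0.698
finger_force: 0.0
```

Emit:
{"name": "send_rows", "arguments": {
  "targets": [
    [[0,0,0],[0,0,0]],
    [[0,0,0],[0,0,0]],
    [[0,0,0],[0,0,0]],
    [[0,0,0],[0,0,0]],
    [[0,0,0],[0,0,0]],
    [[0,0,0],[0,0,0]]
  ],
  "fingers": 0,
  "newtons": 20
}}

```text
clock: 3.4
tool_pos: [0.354, 0.3155, 0.0161]
eef_rot: [0.865, 0.502, 0.0, -0.0]
contact_force: [1.1, 0.6, 5.8]
opening: 0.365
finger_force: 19.7
```

```bash
python3 w.py .354,.3155,.13,-29.7 .543,.449,.13,-16.9
```

```text
t 3.4 p [0.354  0.3155 0.0161] th -29.7 op 0.365 F [1.1 0.6 5.8] 19.697156694478508 q [-0.85  0.93  0.04  2.15 -0.44  0.07 -0.9 ]
.354,.3155,.13,-29.7 [0.0, -0.0, -0.38] [0.0, -0.0, 0.0]
.543,.449,.13,-16.9 [0.699, 0.327, -0.379] [0.0, -0.0, -0.071]
```

Emit:
{"name": "send_rows", "arguments": {
  "targets": [
    [[0,0,-0.1],[0,0,0]],
    [[0,0,-0.25],[0,0,0]],
    [[0,0,-0.38],[0,0,0]],
    [[0.18,0.08,-0.38],[0,0,-0.02]],
    [[0.36,0.17,-0.38],[0,0,-0.04]],
    [[0.54,0.25,-0.38],[0,0,-0.06]],
    [[0.699,0.327,-0.38],[0,0,-0.071]],
    [[0.699,0.327,-0.38],[0,0,-0.071]],
    [[0.699,0.327,-0.38],[0,0,-0.071]],
    [[0.699,0.327,-0.38],[0,0,-0.071]]
  ]
}}

```text
clock: 4.65
tool_pos: [0.5413, 0.448, 0.1294]
eef_rot: [0.803, 0.595, -0.001, -0.0]
contact_force: [0.6, -0.0, -1.0]
opening: 0.367
finger_force: 19.7
```

```bash
python3 w.py .543,.449,.06,-16.9 .543,.449,.033,-16.9;  python3 -c "
from plant import *;import cv2
a=snapshot('scene')['img'][130:280,350:550];b=snapshot('top')['img'][80:230,60:260]
import numpy as np;cv2.imwrite('pics/w2.png',cv2.resize(np.hstack([a,b]),(800,300),interpolation=cv2.INTER_CUBIC))"
```

```text
t 4.65 p [0.5413 0.448  0.1294] th -16.9 op 0.367 F [ 0.6 -0.  -1. ] 19.697928755153953 q [-0.87  0.94  0.24  1.4  -0.27  0.84 -0.84]
.543,.449,.06,-16.9 [0.005, 0.005, 0.231] [-0.001, 0.001, -0.0]
.543,.449,.033,-16.9 [0.006, 0.005, 0.321] [-0.001, 0.001, -0.0]
```

View pics/w2.png

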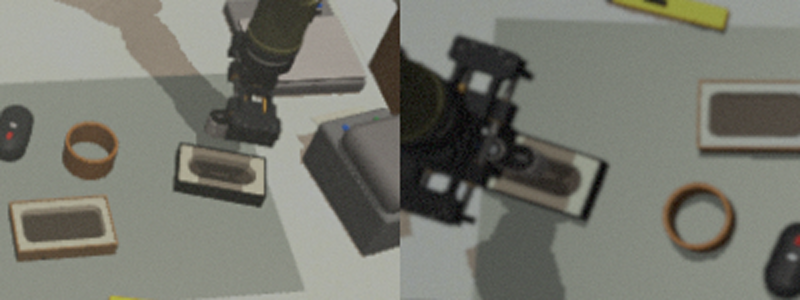

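The webcam is held level, just above and beside the black slot (parallax from its height). Lowering it.

Emit:
{"name": "send_rows", "arguments": {
  "targets": [
    [[0.005,0.005,0.1],[0,0,0]],
    [[0.006,0.005,0.2],[0,0,0]],
    [[0.006,0.005,0.26],[0,0,0]],
    [[0.006,0.005,0.29],[0,0,0]],
    [[0.006,0.005,0.31],[0,0,0]],
    [[0.006,0.005,0.321],[0,0,0]],
    [[0.006,0.005,0.321],[0,0,0]]
  ]
}}

```text
clock: 5.62
tool_pos: [0.5451, 0.4504, 0.0339]
eef_rot: [0.803, 0.596, 0.0, -0.0]
contact_force: [-0.2, -0.7, -1.5]
opening: 0.36
finger_force: 19.7
```

```bash
python3 w.py .543,.449,.0325,-16.9
```

```text
t 5.625 p [0.5451 0.4504 0.0339] th -16.9 op 0.36 F [-0.2 -0.7 -1.5] 19.69790333052515 q [-0.86  1.06  0.21  1.42 -0.29  0.69 -0.82]
.543,.449,.0325,-16.9 [-0.007, -0.005, 0.005] [0.0, -0.0, 0.0]
```

Emit:
{"name": "send_rows", "arguments": {
  "targets": [
    [[-0.006,-0.004,0.002],[0,0,0]],
    [[-0.006,-0.004,0.006],[0,0,0]],
    [[-0.006,-0.004,0.006],[0,0,0]]
  ]
}}

```text
clock: 6.0
tool_pos: [0.5433, 0.4489, 0.0322]
eef_rot: [0.803, 0.596, 0.0, -0.0]
contact_force: [-0.8, -0.8, 1.8]
opening: 0.359
finger_force: 19.7
```

Emit:
{"name": "send_rows", "arguments": {
  "targets": [
    [[0,0,0],[0,0,0]],
    [[0,0,0],[0,0,0]],
    [[0,0,0],[0,0,0]]
  ],
  "fingers": 0.55
}}

```text
clock: 6.38
tool_pos: [0.5433, 0.449, 0.0317]
eef_rot: [0.803, 0.596, 0.0, -0.0]
contact_force: [-0.4, -0.3, 0.9]
opening: 0.55
finger_force: 0.0
```

Emit:
{"name": "send_rows", "arguments": {
  "targets": [
    [[0,0,-0.08],[0,0,0]],
    [[0,0,-0.2],[0,0,0]],
    [[0,0,-0.33],[0,0,0]],
    [[0,0,-0.33],[0,0,0]]
  ]
}}

```text
clock: 6.88
tool_pos: [0.5461, 0.4506, 0.1364]
eef_rot: [0.803, 0.595, 0.005, -0.0]
contact_force: [0.8, -0.2, 0.5]
opening: 0.548
finger_force: 0.0
```

```bash
python3 w.py .436,.1285,.13,68.8 .436,.1285,.07,68.8 .436,.1285,.015,68.8; python3 -c "
from plant import *;import cv2
a=snapshot('scene')['img'][180:255,410:510];cv2.imwrite('pics/w3.png',cv2.resize(a,(600,450),interpolation=cv2.INTER_CUBIC))"
```

```text
t 6.875 p [0.5461 0.4506 0.1364] th -16.9 op 0.548 F [ 0.8 -0.2  0.5] 0.0 q [-0.87  0.93  0.25  1.39 -0.27  0.84 -0.84]
.436,.1285,.13,68.8 [-1.134, -0.039, 0.012] [0.003, -0.001, -0.476]
.436,.1285,.07,68.8 [-1.136, -0.04, 0.212] [0.003, -0.001, -0.476]
.436,.1285,.015,68.8 [-1.137, -0.041, 0.396] [0.003, -0.001, -0.476]
```

View pics/w3.png

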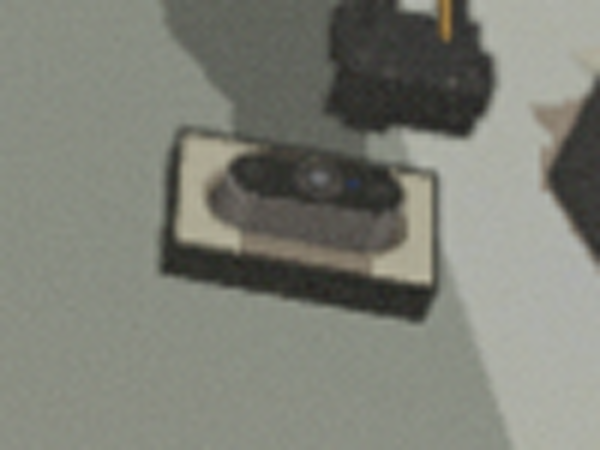

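The webcam sits in its slot. Mouse next.

Emit:
{"name": "send_rows", "arguments": {
  "targets": [
    [[-0.95,-0.035,0.01],[0,0,-0.476]],
    [[-0.95,-0.035,0.01],[0,0,-0.476]],
    [[-0.95,-0.035,0.01],[0,0,-0.476]],
    [[-0.95,-0.035,0.01],[0,0,-0.476]],
    [[-0.95,-0.035,0.01],[0,0,-0.476]],
    [[-0.95,-0.035,0.01],[0,0,-0.476]],
    [[-0.95,-0.035,0.01],[0,0,-0.476]],
    [[-0.95,-0.035,0.01],[0,0,-0.476]],
    [[-0.95,-0.035,0.01],[0,0,-0.476]],
    [[-0.95,-0.035,0.01],[0,0,-0.476]]
  ],
  "fingers": 0.9
}}

```text
clock: 8.18
tool_pos: [0.4501, 0.1791, 0.1275]
eef_rot: [0.186, 0.983, -0.0, -0.0]
contact_force: [1.0, 0.1, 0.8]
opening: 0.9
finger_force: 0.0
```

```bash
python3 w.py .436,.1285,.1,68.8 .436,.1285,.015,68.8
```

```text
t 8.175 p [0.4501 0.1791 0.1275] th 68.6 op 0.9 F [1.  0.1 0.8] 0.0 q [-0.36  0.7  -0.19  2.08  0.33  0.38  0.39]
.436,.1285,.1,68.8 [-0.018, -0.174, 0.092] [-0.0, -0.0, -0.001]
.436,.1285,.015,68.8 [-0.018, -0.174, 0.375] [-0.0, -0.0, -0.001]
```

Emit:
{"name": "send_rows", "arguments": {
  "targets": [
    [[-0.018,-0.174,0.05],[0,0,-0.001]],
    [[-0.018,-0.174,0.09],[0,0,-0.001]],
    [[-0.018,-0.174,0.2],[0,0,-0.001]],
    [[-0.018,-0.174,0.3],[0,0,-0.001]],
    [[-0.018,-0.174,0.36],[0,0,-0.001]],
    [[-0.018,-0.174,0.375],[0,0,-0.001]],
    [[-0.018,-0.174,0.375],[0,0,-0.001]],
    [[-0.018,-0.174,0.375],[0,0,-0.001]]
  ]
}}

```text
clock: 9.18
tool_pos: [0.4367, 0.1296, 0.0147]
eef_rot: [0.183, 0.983, 0.0, 0.0]
contact_force: [0.8, 0.3, -0.9]
opening: 0.901
finger_force: 0.0
```

Emit:
{"name": "send_rows", "arguments": {
  "targets": [
    [[0,0,0],[0,0,0]],
    [[0,0,0],[0,0,0]],
    [[0,0,0],[0,0,0]],
    [[0,0,0],[0,0,0]],
    [[0,0,0],[0,0,0]],
    [[0,0,0],[0,0,0]]
  ],
  "fingers": 0,
  "newtons": 15
}}

```text
clock: 9.93
tool_pos: [0.4365, 0.1286, 0.0152]
eef_rot: [0.183, 0.983, 0.0, -0.0]
contact_force: [1.0, -0.6, -0.4]
opening: 0.635
finger_force: 15.0
```

Emit:
{"name": "send_rows", "arguments": {
  "targets": [
    [[0,0,-0.1],[0,0,0]],
    [[0,0,-0.25],[0,0,0]],
    [[0,0,-0.4],[0,0,0]],
    [[0,0,-0.4],[0,0,0]]
  ]
}}

```text
clock: 10.42
tool_pos: [0.438, 0.129, 0.1376]
eef_rot: [0.183, 0.983, 0.002, 0.002]
contact_force: [-0.2, 0.4, -1.8]
opening: 0.638
finger_force: 15.0
```

```bash
python3 w.py .48,-.147,.13,31 .523,-.423,.13,-6.3 
```

```text
t 10.425 p [0.438  0.129  0.1376] th 68.9 op 0.638 F [-0.2  0.4 -1.8] 14.963522446341813 q [-0.01  0.72 -0.61  2.15  0.85  0.53 -0.06]
.48,-.147,.13,31 [-0.462, -0.808, 0.024] [0.002, 0.001, 0.21]
.523,-.423,.13,-6.3 [-0.927, -1.614, 0.022] [0.002, 0.0, 0.418]
```

Opening 0.636 is 56 mm, so the mouse is held. Carrying it.

Emit:
{"name": "send_rows", "arguments": {
  "targets": [
    [[-0.07,-0.12,0.01],[0,0,0.03]],
    [[-0.14,-0.24,0.02],[0,0,0.06]],
    [[-0.21,-0.36,0.02],[0,0,0.09]],
    [[-0.28,-0.48,0.02],[0,0,0.12]],
    [[-0.35,-0.6,0.02],[0,0,0.15]],
    [[-0.42,-0.72,0.02],[0,0,0.18]],
    [[-0.462,-0.808,0.02],[0,0,0.21]],
    [[-0.51,-0.88,0.02],[0,0,0.23]],
    [[-0.55,-0.95,0.02],[0,0,0.25]],
    [[-0.55,-0.95,0.02],[0,0,0.25]]
  ]
}}

```text
clock: 11.68
tool_pos: [0.4876, -0.1988, 0.1282]
eef_rot: [0.547, 0.837, -0.001, -0.0]
contact_force: [0.1, 1.5, -0.9]
opening: 0.635
finger_force: 15.0
```

```bash
python3 w.py .523,-.423,.1,-6.3 
```

```text
t 11.675 p [ 0.4876 -0.1988  0.1282] th 23.7 op 0.635 F [ 0.1  1.5 -0.9] 14.963930575177073 q [ 0.6   0.77 -0.5   1.95  0.65  0.59  0.07]
.523,-.423,.1,-6.3 [-0.732, -0.193, 0.095] [-0.0, 0.0, 0.167]
```

Emit:
{"name": "send_rows", "arguments": {
  "targets": [
    [[-0.14,-0.04,0.02],[0,0,0.04]],
    [[-0.28,-0.08,0.03],[0,0,0.07]],
    [[-0.42,-0.12,0.05],[0,0,0.1]],
    [[-0.56,-0.16,0.07],[0,0,0.13]],
    [[-0.68,-0.18,0.09],[0,0,0.16]],
    [[-0.732,-0.193,0.095],[0,0,0.167]],
    [[-0.732,-0.193,0.095],[0,0,0.167]],
    [[-0.732,-0.193,0.095],[0,0,0.167]],
    [[-0.732,-0.193,0.095],[0,0,0.167]]
  ]
}}

```text
clock: 12.8
tool_pos: [0.5248, -0.419, 0.1008]
eef_rot: [0.743, 0.669, 0.0, -0.0]
contact_force: [0.4, -0.3, -0.3]
opening: 0.636
finger_force: 15.0
```

```bash
python3 w.py .523,-.423,.0325,-6.3;  python3 -c "
from plant import *;import cv2
a=snapshot('scene')['img'][150:300,120:320];b=snapshot('top')['img'][100:250,380:580]
import numpy as np;cv2.imwrite('pics/w4.png',cv2.resize(np.hstack([a,b]),(800,300),interpolation=cv2.INTER_CUBIC))"
```

```text
t 12.8 p [ 0.5248 -0.419   0.1008] th -6.0 op 0.636 F [ 0.4 -0.3 -0.3] 14.9637993844226 q [ 0.82  0.95 -0.43  1.51  0.49  0.8   0.1 ]
.523,-.423,.0325,-6.3 [-0.014, -0.005, 0.228] [-0.0, -0.0, 0.002]
```

View pics/w4.png

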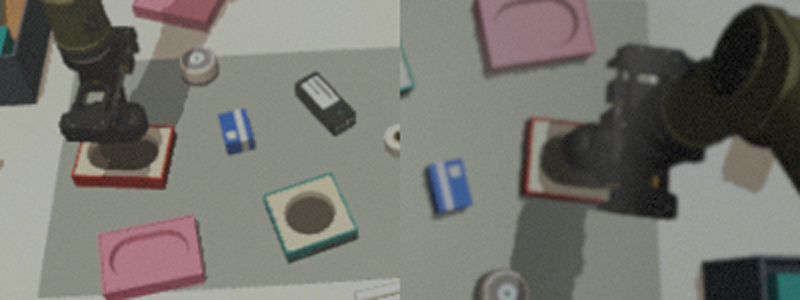

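The mouse is above the red tray's oval. Lowering it.

Emit:
{"name": "send_rows", "arguments": {
  "targets": [
    [[-0.014,-0.005,0.06],[0,0,0.002]],
    [[-0.014,-0.005,0.13],[0,0,0.002]],
    [[-0.014,-0.005,0.17],[0,0,0.002]],
    [[-0.014,-0.005,0.2],[0,0,0.002]],
    [[-0.014,-0.005,0.215],[0,0,0.002]],
    [[-0.014,-0.005,0.222],[0,0,0.002]],
    [[-0.014,-0.005,0.222],[0,0,0.002]]
  ]
}}

```text
clock: 13.78
tool_pos: [0.5229, -0.4248, 0.0344]
eef_rot: [0.746, 0.666, 0.0, 0.0]
contact_force: [-0.3, -0.5, -1.5]
opening: 0.634
finger_force: 15.0
```

```bash
python3 w.py .523,-.423,.0315,-6.3
```

```text
t 13.775 p [ 0.5229 -0.4248  0.0344] th -6.5 op 0.634 F [-0.3 -0.5 -1.5] 14.963577997405082 q [ 0.81  1.04 -0.39  1.52  0.54  0.69  0.06]
.523,-.423,.0315,-6.3 [0.006, -0.0, 0.01] [0.0, 0.0, -0.001]
```

Emit:
{"name": "send_rows", "arguments": {
  "targets": [
    [[0.005,0,0.005],[0,0,0]],
    [[0.005,0,0.01],[0,0,0]],
    [[0.005,0,0.01],[0,0,0]]
  ]
}}

```text
clock: 14.15
tool_pos: [0.5229, -0.4233, 0.0313]
eef_rot: [0.746, 0.666, 0.0, 0.0]
contact_force: [0.4, 1.0, 0.9]
opening: 0.633
finger_force: 15.0
```

Emit:
{"name": "send_rows", "arguments": {
  "targets": [
    [[0,0,0],[0,0,0]],
    [[0,0,0],[0,0,0]],
    [[0,0,0],[0,0,0]]
  ],
  "fingers": 0.8
}}

```text
clock: 14.52
tool_pos: [0.5227, -0.4234, 0.0311]
eef_rot: [0.746, 0.666, -0.0, 0.0]
contact_force: [-0.3, -1.3, 1.3]
opening: 0.802
finger_force: 0.0
```

Emit:
{"name": "send_rows", "arguments": {
  "targets": [
    [[0,0,-0.08],[0,0,0]],
    [[0,0,-0.2],[0,0,0]],
    [[0,0,-0.33],[0,0,0]],
    [[0,0,-0.33],[0,0,0]]
  ]
}}

```text
clock: 15.02
tool_pos: [0.5254, -0.4247, 0.1354]
eef_rot: [0.746, 0.666, 0.001, 0.004]
contact_force: [1.1, -0.0, -0.6]
opening: 0.8
finger_force: 0.0
```

```bash
python3 w.py .35,-.3135,.12,-30 .35,-.3135,.016,-30; python3 - <<'E'
from plant import *;from h import *
D={n:snapshot(n) for n in('top','scene')}
ims=[]
for n,(w,h) in (('scene',(120,90)),('top',(120,90))):
    d=D[n];u=proj(d,np.array([[.45,-.37,.03]]))[0].astype(int);x,y=u-[w//2,h//2];print(n,x,y)
    ims.append(cv2.resize(d['img'][y:y+h,x:x+w],(400,300),interpolation=cv2.INTER_CUBIC))
cv2.imwrite('pics/w5.png',np.hstack(ims))
E
```

```text
t 15.025 p [ 0.5254 -0.4247  0.1354] th -6.5 op 0.8 F [ 1.1 -0.  -0.6] 0.0 q [ 0.84  0.9  -0.45  1.49  0.47  0.85  0.11]
.35,-.3135,.12,-30 [0.302, -0.623, 0.045] [0.003, 0.001, 0.131]
.35,-.3135,.016,-30 [0.304, -0.626, 0.392] [0.003, 0.001, 0.131]
scene 139 160
top 391 163
```

View pics/w5.png

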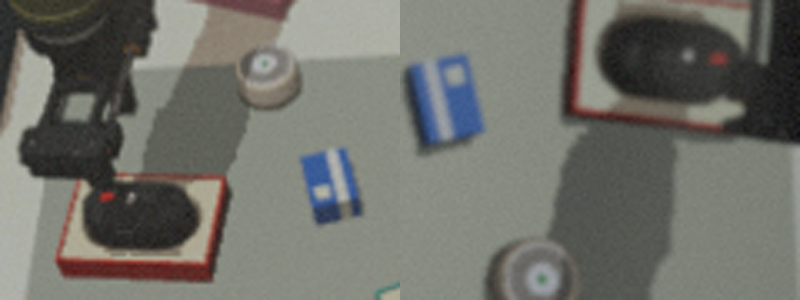

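The mouse is seated in the red tray's oval. Next the mic: its LED is at scene px (218,179) and top px (433,247), consistent with the earlier fix.

```bash
python3 w.py .351,-.315,.12,-10 .351,-.315,.016,-10
```

```text
t 15.125 p [ 0.5228 -0.4236  0.1314] th -6.5 op 0.799 F [-0.  -0.3 -0.6] 0.0 q [ 0.84  0.91 -0.45  1.49  0.47  0.85  0.11]
.351,-.315,.12,-10 [0.295, -0.61, 0.037] [0.0, 0.0, 0.02]
.351,-.315,.016,-10 [0.296, -0.61, 0.384] [0.0, 0.0, 0.02]
```

Emit:
{"name": "send_rows", "arguments": {
  "targets": [
    [[0.08,-0.17,0.03],[0,0,0.01]],
    [[0.16,-0.34,0.03],[0,0,0.02]],
    [[0.24,-0.51,0.03],[0,0,0.02]],
    [[0.295,-0.61,0.04],[0,0,0.02]],
    [[0.295,-0.61,0.04],[0,0,0.02]],
    [[0.295,-0.61,0.04],[0,0,0.02]],
    [[0.295,-0.61,0.04],[0,0,0.02]]
  ],
  "fingers": 1.0
}}

```text
clock: 16.0
tool_pos: [0.3522, -0.3155, 0.1179]
eef_rot: [0.766, 0.642, 0.0, 0.001]
contact_force: [-0.3, 0.0, -0.3]
opening: 1.0
finger_force: 0.0
```

```bash
python3 w.py .351,-.315,.016,-10
```

```text
t 16.0 p [ 0.3522 -0.3155  0.1179] th -10.1 op 1.0 F [-0.3  0.  -0.3] 0.0 q [ 0.83  0.72 -0.32  2.12  0.58  0.38 -0.14]
.351,-.315,.016,-10 [0.001, -0.005, 0.34] [0.001, 0.0, -0.0]
```

Emit:
{"name": "send_rows", "arguments": {
  "targets": [
    [[0.001,-0.003,0.12],[0,0,0]],
    [[0.001,-0.004,0.22],[0,0,0]],
    [[0.001,-0.004,0.3],[0,0,0]],
    [[0.001,-0.004,0.34],[0,0,0]],
    [[0.001,-0.004,0.34],[0,0,0]],
    [[0.001,-0.004,0.34],[0,0,0]]
  ]
}}

```text
clock: 16.75
tool_pos: [0.3501, -0.3147, 0.0166]
eef_rot: [0.766, 0.642, 0.0, 0.001]
contact_force: [-0.1, 0.1, -0.1]
opening: 0.996
finger_force: 0.0
```

Emit:
{"name": "send_rows", "arguments": {
  "targets": [
    [[0,0,0],[0,0,0]],
    [[0,0,0],[0,0,0]],
    [[0,0,0],[0,0,0]],
    [[0,0,0],[0,0,0]],
    [[0,0,0],[0,0,0]],
    [[0,0,0],[0,0,0]]
  ],
  "fingers": 0,
  "newtons": 20
}}

```text
clock: 17.5
tool_pos: [0.3504, -0.3146, 0.0165]
eef_rot: [0.766, 0.642, 0.0, 0.001]
contact_force: [1.6, -0.7, 4.9]
opening: 0.694
finger_force: 20.0
```

Emit:
{"name": "send_rows", "arguments": {
  "targets": [
    [[0,0,-0.1],[0,0,0]],
    [[0,0,-0.25],[0,0,0]],
    [[0,0,-0.36],[0,0,0]],
    [[0,0,-0.36],[0,0,0]]
  ]
}}

```text
clock: 18.0
tool_pos: [0.35, -0.315, 0.1256]
eef_rot: [0.767, 0.642, 0.0, 0.001]
contact_force: [0.4, 1.4, -1.3]
opening: 0.701
finger_force: 20.0
```

```bash
python3 w.py .5,-.23,.125,4 .6525,-.139,.125,18.4 
```

```text
t 18.0 p [ 0.35   -0.315   0.1256] th -10.1 op 0.701 F [ 0.4  1.4 -1.3] 19.999317917972803 q [ 0.86  0.71 -0.36  2.12  0.61  0.41 -0.17]
.5,-.23,.125,4 [0.367, 0.442, 0.003] [0.001, 0.0, -0.078]
.6525,-.139,.125,18.4 [0.755, 0.89, 0.003] [0.001, 0.001, -0.158]
```

Emit:
{"name": "send_rows", "arguments": {
  "targets": [
    [[0.09,0.11,0],[0,0,-0.02]],
    [[0.18,0.22,0],[0,0,-0.04]],
    [[0.27,0.33,0],[0,0,-0.06]],
    [[0.367,0.442,0],[0,0,-0.08]],
    [[0.46,0.55,0],[0,0,-0.1]],
    [[0.55,0.66,0],[0,0,-0.12]],
    [[0.65,0.77,0],[0,0,-0.14]],
    [[0.72,0.85,0],[0,0,-0.158]],
    [[0.755,0.89,0],[0,0,-0.158]],
    [[0.755,0.89,0],[0,0,-0.158]],
    [[0.755,0.89,0],[0,0,-0.158]]
  ]
}}

```text
clock: 19.38
tool_pos: [0.6505, -0.1388, 0.1225]
eef_rot: [0.585, 0.811, -0.001, -0.001]
contact_force: [-0.2, 0.1, -0.9]
opening: 0.699
finger_force: 20.0
```

```bash
python3 w.py .6525,-.139,.035,18.4; python3 - <<'E'
from plant import *;from h import *
p=get_state()['tool_pos'];P=np.array([p+[0,0,.022]])
ims=[]
for n in ('scene','top'):
    d=snapshot(n);q=proj(d,P)[0];x,y=q.astype(int)-[60,45];i=cv2.resize(d['img'][y:y+90,x:x+120],(800,600),interpolation=cv2.INTER_CUBIC)
    print(n,x,y,q)
    cv2.drawMarker(i,tuple(int(v) for v in (q-[x,y])*6.667),(0,255,0),0,12,1);ims.append(cv2.resize(i,(400,300),interpolation=cv2.INTER_AREA))
cv2.imwrite('pics/w6.png',np.hstack(ims))
E
```

```text
t 19.375 p [ 0.6505 -0.1388  0.1225] th 18.4 op 0.699 F [-0.2  0.1 -0.9] 19.999435460194945 q [ 0.41  0.93 -0.54  1.51  0.57  0.86 -0.01]
.6525,-.139,.035,18.4 [-0.003, 0.007, 0.292] [-0.001, -0.0, -0.0]
scene 211 187 [271.75961837 232.31999951]
top 308 70 [368.53896347 115.25825336]
```

View pics/w6.png

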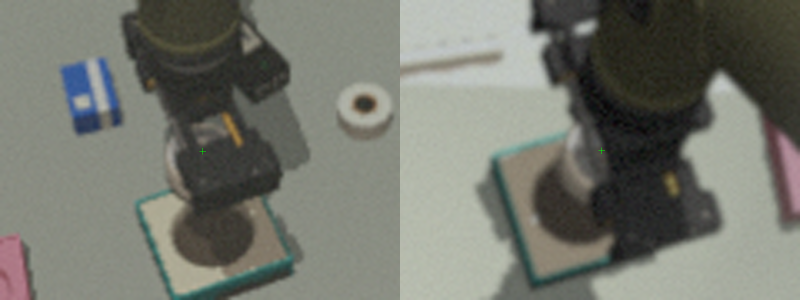

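The mic's left edge at scene crop x≈167 matches the centred prediction of 165, so it is centred in the grip. Lowering it.

Emit:
{"name": "send_rows", "arguments": {
  "targets": [
    [[-0.003,0.007,0.1],[0,0,0]],
    [[-0.003,0.007,0.19],[0,0,0]],
    [[-0.003,0.007,0.24],[0,0,0]],
    [[-0.003,0.007,0.27],[0,0,0]],
    [[-0.003,0.007,0.285],[0,0,0]],
    [[-0.003,0.007,0.292],[0,0,0]],
    [[-0.003,0.007,0.292],[0,0,0]]
  ]
}}

```text
clock: 20.35
tool_pos: [0.6547, -0.1381, 0.0369]
eef_rot: [0.585, 0.811, 0.0, 0.0]
contact_force: [0.4, 0.7, -1.1]
opening: 0.702
finger_force: 20.0
```

```bash
python3 w.py .6525,-.139,.0325,18.4
```

```text
t 20.35 p [ 0.6547 -0.1381  0.0369] th 18.4 op 0.702 F [ 0.4  0.7 -1.1] 19.999468959867954 q [ 0.38  1.04 -0.48  1.53  0.64  0.73 -0.06]
.6525,-.139,.0325,18.4 [-0.001, -0.008, 0.015] [0.0, 0.0, -0.0]
```

Emit:
{"name": "send_rows", "arguments": {
  "targets": [
    [[-0.001,-0.007,0.007],[0,0,0]],
    [[-0.001,-0.007,0.014],[0,0,0]],
    [[-0.001,-0.007,0.015],[0,0,0]],
    [[-0.001,-0.007,0.015],[0,0,0]]
  ]
}}

```text
clock: 20.85
tool_pos: [0.6524, -0.1394, 0.0326]
eef_rot: [0.585, 0.811, -0.0, 0.0]
contact_force: [-2.3, -0.9, 6.2]
opening: 0.701
finger_force: 20.0
```

Emit:
{"name": "send_rows", "arguments": {
  "targets": [
    [[0,0,0],[0,0,0]],
    [[0,0,0],[0,0,0]],
    [[0,0,0],[0,0,0]]
  ],
  "fingers": 0.88
}}

```text
clock: 21.22
tool_pos: [0.6526, -0.1389, 0.0318]
eef_rot: [0.585, 0.811, 0.0, -0.0]
contact_force: [0.6, -0.2, -0.0]
opening: 0.881
finger_force: 0.0
```

Emit:
{"name": "send_rows", "arguments": {
  "targets": [
    [[0,0,-0.08],[0,0,0]],
    [[0,0,-0.2],[0,0,0]],
    [[0,0,-0.33],[0,0,0]],
    [[0,0,-0.33],[0,0,0]]
  ]
}}

```text
clock: 21.72
tool_pos: [0.6555, -0.1388, 0.1362]
eef_rot: [0.585, 0.811, 0.002, 0.004]
contact_force: [-0.0, 0.6, -1.1]
opening: 0.88
finger_force: 0.0
```

```bash
python3 w.py .4413,-.1095,.12,-56.6 .4413,-.1095,.016,-56.6
```

```text
t 21.725 p [ 0.6555 -0.1388  0.1362] th 18.4 op 0.88 F [-0.   0.6 -1.1] 0.0 q [ 0.42  0.91 -0.55  1.5   0.57  0.88 -0.  ]
.4413,-.1095,.12,-56.6 [0.318, -0.647, 0.048] [0.003, -0.001, 0.416]
.4413,-.1095,.016,-56.6 [0.319, -0.65, 0.395] [0.003, -0.001, 0.416]
```

Mic released. Now the injector.

Emit:
{"name": "send_rows", "arguments": {
  "targets": [
    [[0.318,-0.647,0.05],[0,0,0.416]],
    [[0.318,-0.647,0.05],[0,0,0.416]],
    [[0.318,-0.647,0.05],[0,0,0.416]],
    [[0.318,-0.647,0.05],[0,0,0.416]],
    [[0.318,-0.647,0.05],[0,0,0.416]],
    [[0.318,-0.647,0.05],[0,0,0.416]],
    [[0.318,-0.647,0.05],[0,0,0.416]],
    [[0.318,-0.647,0.05],[0,0,0.416]],
    [[0.318,-0.647,0.05],[0,0,0.416]],
    [[0.318,-0.647,0.05],[0,0,0.416]]
  ],
  "fingers": 0.85
}}

```text
clock: 22.98
tool_pos: [0.4382, -0.1097, 0.116]
eef_rot: [0.957, 0.289, 0.0, -0.0]
contact_force: [0.5, 0.1, -0.4]
opening: 0.852
finger_force: 0.0
```

```bash
python3 w.py .4413,-.1095,.016,-56.6;  python3 - <<'E'
from plant import *;from h import *
ims=[]
for n,P in (('scene',[.6525,-.139,.05]),('scene',[.4413,-.1095,.03])):
    d=snapshot(n);q=proj(d,np.array([P]))[0];x,y=q.astype(int)-[40,30];ims.append(cv2.resize(d['img'][y:y+60,x:x+80],(400,300),interpolation=cv2.INTER_CUBIC))
cv2.imwrite('pics/w7.png',np.hstack(ims))
E
```

```text
t 22.975 p [ 0.4382 -0.1097  0.116 ] th -56.4 op 0.852 F [ 0.5  0.1 -0.4] 0.0 q [ 0.21  0.7  -0.11  2.19  0.27  0.26 -1.11]
.4413,-.1095,.016,-56.6 [0.009, 0.005, 0.333] [-0.0, -0.0, 0.001]
```

View pics/w7.png

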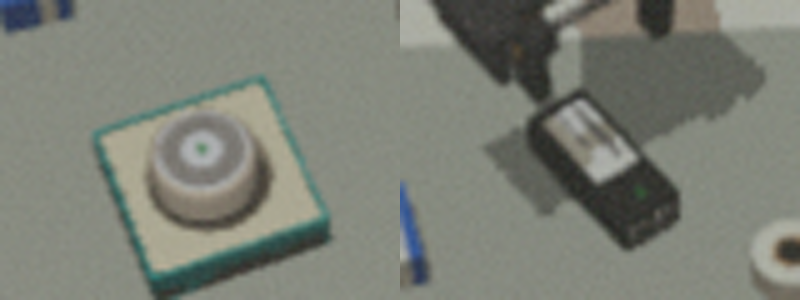

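The mic sits flat in the teal tray, and the jaws straddle the injector. Descending.

Emit:
{"name": "send_rows", "arguments": {
  "targets": [
    [[0.009,0.005,0.12],[0,0,0.001]],
    [[0.009,0.005,0.22],[0,0,0.001]],
    [[0.009,0.005,0.3],[0,0,0.001]],
    [[0.009,0.005,0.333],[0,0,0.001]],
    [[0.009,0.005,0.333],[0,0,0.001]],
    [[0.009,0.005,0.333],[0,0,0.001]]
  ]
}}

```text
clock: 23.82
tool_pos: [0.4416, -0.1098, 0.0162]
eef_rot: [0.958, 0.287, -0.001, -0.0]
contact_force: [-0.5, 0.3, 0.9]
opening: 0.845
finger_force: 0.0
```

Emit:
{"name": "send_rows", "arguments": {
  "targets": [
    [[0,0,0],[0,0,0]],
    [[0,0,0],[0,0,0]],
    [[0,0,0],[0,0,0]],
    [[0,0,0],[0,0,0]],
    [[0,0,0],[0,0,0]],
    [[0,0,0],[0,0,0]]
  ],
  "fingers": 0,
  "newtons": 25
}}

```text
clock: 24.58
tool_pos: [0.4417, -0.11, 0.0166]
eef_rot: [0.958, 0.287, -0.001, 0.0]
contact_force: [1.0, -1.0, 0.0]
opening: 0.522
finger_force: 25.0
```

Emit:
{"name": "send_rows", "arguments": {
  "targets": [
    [[0,0,-0.1],[0,0,0]],
    [[0,0,-0.25],[0,0,0]],
    [[0,0,-0.36],[0,0,0]],
    [[0,0,-0.36],[0,0,0]]
  ]
}}

```text
clock: 25.08
tool_pos: [0.4425, -0.1099, 0.126]
eef_rot: [0.958, 0.286, 0.001, 0.0]
contact_force: [-0.3, -0.5, -2.8]
opening: 0.518
finger_force: 25.0
```

```bash
python3 w.py .5335,.035,.125,-28 .625,.18,.125,1 
```

```text
t 25.075 p [ 0.4425 -0.1099  0.126 ] th -56.7 op 0.518 F [-0.3 -0.5 -2.8] 24.997034529224038 q [ 0.49  0.73 -0.57  2.15  0.86  0.49 -1.74]
.5335,.035,.125,-28 [0.519, -0.238, 0.004] [0.0, -0.0, -0.16]
.625,.18,.125,1 [1.039, -0.474, 0.005] [0.001, -0.0, -0.321]
```

Emit:
{"name": "send_rows", "arguments": {
  "targets": [
    [[0.12,-0.055,0],[0,0,-0.037]],
    [[0.24,-0.11,0],[0,0,-0.074]],
    [[0.36,-0.165,0],[0,0,-0.11]],
    [[0.48,-0.22,0],[0,0,-0.15]],
    [[0.6,-0.275,0],[0,0,-0.185]],
    [[0.72,-0.33,0],[0,0,-0.22]],
    [[0.84,-0.385,0],[0,0,-0.26]],
    [[0.95,-0.43,0],[0,0,-0.3]],
    [[1.0,-0.46,0],[0,0,-0.321]],
    [[1.0,-0.46,0],[0,0,-0.321]],
    [[1.0,-0.46,0],[0,0,-0.321]],
    [[1.0,-0.46,0],[0,0,-0.321]]
  ]
}}

```text
clock: 26.58
tool_pos: [0.6162, 0.1688, 0.1236]
eef_rot: [0.701, 0.713, -0.002, -0.0]
contact_force: [0.1, -0.6, -1.5]
opening: 0.524
finger_force: 25.0
```

```bash
python3 w.py .625,.18,.11,1 .625,.18,.0345,1;  python3 - <<'E'
from plant import *;from h import *
ims=[]
for n,P in (('scene',[.62,.17,.08]),('top',[.62,.17,.08])):
    d=snapshot(n);q=proj(d,np.array([P]))[0];x,y=q.astype(int)-[50,37];ims.append(cv2.resize(d['img'][y:y+75,x:x+100],(400,300),interpolation=cv2.INTER_CUBIC))
cv2.imwrite('pics/w8.png',np.hstack(ims))
E
```

```text
t 26.575 p [0.6162 0.1688 0.1236] th 1.0 op 0.524 F [ 0.1 -0.6 -1.5] 24.997245725244284 q [ 0.09  0.99 -0.87  1.59  0.87  0.99 -1.04]
.625,.18,.11,1 [0.037, 0.03, 0.045] [-0.001, 0.001, 0.0]
.625,.18,.0345,1 [0.037, 0.031, 0.297] [-0.001, 0.001, 0.0]
```

View pics/w8.png

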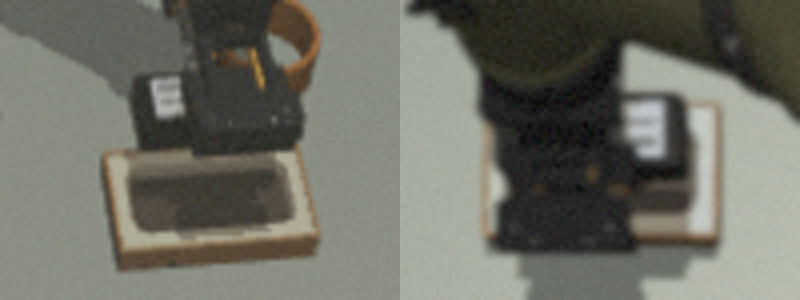

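The injector is held level, aligned with the brown recess and slightly short of it. Moving over and lowering.

Emit:
{"name": "send_rows", "arguments": {
  "targets": [
    [[0.037,0.03,0.02],[0,0,0]],
    [[0.037,0.03,0.05],[0,0,0]],
    [[0.037,0.031,0.13],[0,0,0]],
    [[0.037,0.031,0.2],[0,0,0]],
    [[0.037,0.031,0.25],[0,0,0]],
    [[0.037,0.031,0.275],[0,0,0]],
    [[0.037,0.031,0.29],[0,0,0]],
    [[0.037,0.031,0.295],[0,0,0]],
    [[0.037,0.031,0.295],[0,0,0]]
  ]
}}

```text
clock: 27.8
tool_pos: [0.6257, 0.1815, 0.0361]
eef_rot: [0.7, 0.714, -0.0, -0.0]
contact_force: [-0.1, -0.1, -1.9]
opening: 0.518
finger_force: 25.0
```

```bash
python3 w.py .625,.18,.0325,1
```

```text
t 27.8 p [0.6257 0.1815 0.0361] th 1.1 op 0.518 F [-0.1 -0.1 -1.9] 24.9972868245095 q [ 0.04  1.11 -0.79  1.58  0.97  0.89 -1.11]
.625,.18,.0325,1 [-0.005, -0.003, 0.012] [-0.0, 0.0, 0.001]
```

Emit:
{"name": "send_rows", "arguments": {
  "targets": [
    [[-0.005,-0.003,0.006],[0,0,0]],
    [[-0.005,-0.003,0.012],[0,0,0]],
    [[-0.005,-0.003,0.013],[0,0,0]],
    [[-0.005,-0.003,0.013],[0,0,0]]
  ]
}}

```text
clock: 28.3
tool_pos: [0.6247, 0.1801, 0.0327]
eef_rot: [0.7, 0.714, -0.001, -0.0]
contact_force: [-2.0, -0.9, 5.8]
opening: 0.521
finger_force: 25.0
```

Emit:
{"name": "send_rows", "arguments": {
  "targets": [
    [[0,0,0],[0,0,0]],
    [[0,0,0],[0,0,0]],
    [[0,0,0],[0,0,0]]
  ],
  "fingers": 0.7
}}

```text
clock: 28.68
tool_pos: [0.6246, 0.1803, 0.0316]
eef_rot: [0.7, 0.714, -0.001, -0.001]
contact_force: [0.6, -0.0, -0.6]
opening: 0.7
finger_force: 0.0
```

Emit:
{"name": "send_rows", "arguments": {
  "targets": [
    [[0,0,-0.08],[0,0,0]],
    [[0,0,-0.2],[0,0,0]],
    [[0,0,-0.35],[0,0,0]],
    [[0,-0.2,-0.5],[0,0,0]],
    [[0,-0.4,-0.5],[0,0,0]],
    [[0,-0.6,-0.5],[0,0,0]],
    [[0,-0.7,-0.5],[0,0,0]],
    [[0,-0.7,-0.5],[0,0,0]],
    [[0,-0.7,-0.5],[0,0,0]]
  ]
}}

```text
clock: 29.8
tool_pos: [0.4163, 0.1767, 0.1831]
eef_rot: [0.7, 0.714, 0.001, 0.0]
contact_force: [0.1, -0.3, -0.4]
opening: 0.705
finger_force: 0.0
```

```bash
python3 - <<'E'
from plant import *;from h import *
ims=[]
d=snapshot('scene');t=snapshot('top')
cv2.imwrite('pics/w9.png',np.vstack([cv2.resize(d['img'][155:305,150:490],(680,300),interpolation=cv2.INTER_CUBIC),cv2.resize(t['img'][80:230,90:510],(680,243),interpolation=cv2.INTER_CUBIC)]))
E
```

```text
(no output)
```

View pics/w9.png

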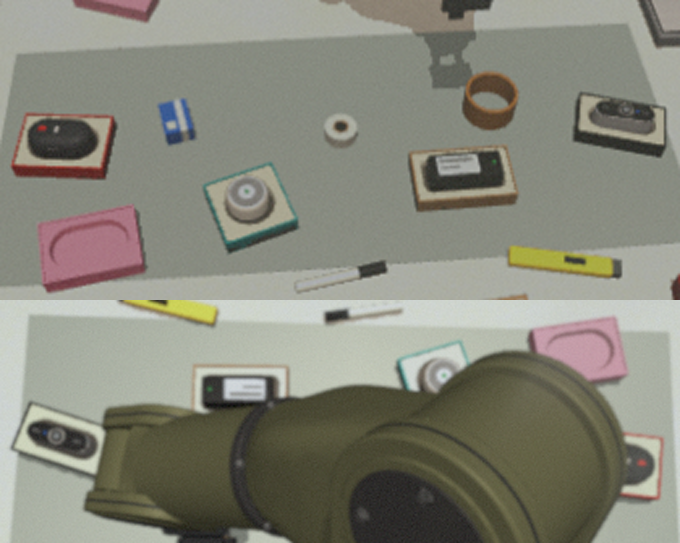

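All four devices sit centred and level in their recesses, the bystanders look undisturbed, and the gripper is clear. Handing in.

```bash
python3 -c "
from plant import *
print(finish_job())"
```

```text
the job is handed in; nothing more can be done
None
```

I placed the mouse, injector, microphone and webcam in their matching cartons and handed the job in after about 30 s of robot time; in the last pictures all four look seated and level, with the tape roll and blue box apparently unmoved, but the hand-in returned no verdict.

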